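# Free the seized bar-handled valve

### The job

The valve with the straight bar handle has seized shut. Break it loose with a short firm twist anticlockwise (seen from above), turn it on freely until you feel it come up against its open stop without straining it there, then back it off about an eighth of a turn so it will not seize again, and let go. Leave the handwheel valve and the loose things on the bench as they are.

Things in the scene. Friction and masses are not known exactly. Their poses are not given: they have to be found in the camera images.
- valve: Valve fixed to the bench, left or right of the handwheel valve. Origin: centre of the underside of its 100 x 100 x 8 mm foot plate, z up. A pipe stub 140 mm long with 42 mm collars runs through it along its y, 43 mm up; a round bonnet 44 mm across rises to 86 mm. The bar handle stands on top; its vertical turning axis passes through this origin.
- handle: The seized handle: a dark straight bar 90 mm long (its own x), 14 mm wide (y), 18 mm high, on a 12 mm round stem. Origin on the turning axis, 86 mm above the bench; z up. The bar's underside is 125 mm and its top 143 mm above the bench; 39 mm are free under it. It opens anticlockwise from above (yaw grows) and stays where it is left.
- handle_mid (a point): Centre of the bar, on its turning axis, 134 mm above the bench. Breaking loose takes about 0.4 N m (9 N at a bar end), pinched at its middle a firm grip of 80 N holds; the resistance falls away over the first 0.3 to 0.4 rad, then about 0.03 N m turns it. At the start clockwise is blocked, and once loose it cannot be turned back into its first 0.4 rad.
- handle_end (a point): Centre of one end face of the bar, 45 mm from the axis along the handle's +x. The hard open stop is hidden in the bonnet, 1.5 to 2.4 rad from where the handle starts, differently each time: find it by feel. 0.2 to 0.6 N m there is enough to feel it; over 1 N m (23 N at a bar end) strains it.
- wheel_valve: The neighbouring valve, same fixed body but with a round handwheel (82 mm across, rim top 126 mm above the bench). Not to be used. Origin at the centre of the underside of its foot plate.
- rim (a point): A point on the handwheel's rim, 36 mm from its axis, 121 mm above the bench.
- paint_can: Loose blue tin, 100 mm across, 110 mm high. Leave alone. Origin at the centre of its underside.
- wrench: Loose steel wrench lying flat, 190 mm long. Leave alone.
- chassis: Loose black toy-car chassis on four wheels, 155 x 105 mm, 48 mm high. Leave alone. Origin under its centre.
- pipe_offcut: Loose ring of rusty pipe standing upright, 60 mm across, 50 mm high. Leave alone. Origin at the centre of its underside.
Mind the look-alikes: they are no part of the job. Leave any turquoise or yellow look-alike of the valve alone.

How it is judged:
On the way, in this order (a step that is already met when the one before it is completed fails the run):
1. the handle is broken loose: its end has moved more than 20 mm (about 0.45 rad) (distance of handle_end from where it was at the start of the episode above 0.02 m), for 0.1 s.
2. the handle has been turned up to its open stop (within about 0.05 rad) (x of handle_end in the frame of valve below -0.0318 m), for 0.1 s.
At the end, for the whole second after the job is handed in: The handle stands still, let go, backed off from its open stop by an eighth of a turn: 0.8 rad (45 degrees), anything from 0.35 to 1.2 rad will do (x of handle_end in the frame of valve between -0.0208 and 0.0163 m and y of handle_end in the frame of valve above 0.02 m and angular speed of handle below 0.05 rad/s); the robot touches nothing.
It fails at once if the valve is strained against its stop with more than about 1 N m (contact force between handle and valve above 65 N).
It fails at once if the handwheel of the other valve is turned by more than about 0.25 rad (distance of rim from where it was at the start of the episode above 0.009 m).
It fails at once if a loose thing on the bench is moved by more than 30 mm (distance of any of paint_can, wrench, chassis, pipe_offcut from where it was at the start of the episode above 0.03 m).
It also fails if it takes over 58 s, if anything falls off the work surface, if the arm or the gripper's body presses on something with over 40 N, if the wrist force passes 120 N, or if a joint passes its speed limit or range.

### The arm

A 6-joint arm with a two-finger parallel gripper is mounted at the origin on the work surface. World frame = base frame: x ahead of the robot, y to its left, z up, the work surface at z = 0. Lengths are in m, angles in rad, forces in N, time in s.
With the tool pointing down it reaches from about 0.25 to 0.775 m from the base axis. Payload 8.9 kg.
Tool frame: the origin (TCP) lies midway between the tips of the shut fingers; the grasp point (between the pads) lies pinch_z behind it (pinch_z is the distance from the TCP to the grasp point, in m); z points along the fingers, x is the direction in which the jaws open and shut, and the axes are right-handed (so a half turn about z gives the same grasp; the last joint's range is limited). The gripper opens to 85 mm and grips with 20 to 120 N. Pads are 22 mm wide; open, the fingers measure 114 mm over their backs; the gripper's body (76 mm by 85 mm) begins 54 mm behind the grasp point. The pads swing forward as they close: fully open they stand 13 mm farther back than shut.
Start: joints at [0.994, 0.291, -0.153, 1.127, 0, 1.431], TCP at [0.223, 0.475, 0.231] pointing down, gripper open.
Joint ranges: [-2.52, 2.52], [-0.91, 1.74], [-1.3, 1.37], [-1.96, 2.02], [-1.52, 1.47], [-3.14, 3.14]. Speed limits (rad/s): [2.22, 2.22, 2.79, 3.14, 3.14, 3.14].

### API

Orientations are given as a 3x3 rotation matrix whose columns are the frame's x, y, z axes.
In Python, from bench import * gives the robot as it stands.
- The arm moves only by the tool arm_command, never from a script. Its argument "motion" is a list that holds one entry, the list of rows, each a list of 7 numbers: the shift along the tool's x, y, z in mm, then the turn, a rotation vector about the tool's x, y, z in degrees, then the finger opening in mm, from 0 to 85.4. A call has 1 to 12 rows; each row shifts and turns the commanded pose from where the row before left it, along the tool's axes as they then stand; what a row does not reach is not made up. A row lasts 1/10 s, in which the tool goes at most 50 mm and 8.59 degrees, less where a joint would pass 70% of its speed; a pose out of reach is approached as far as the arm can. A call is refused whole if a number of a shift passes 50 or a number of a turn 8.59, either way. A call with a gripper value outside its range is refused whole. The fingers move at their own pace and stop on an object; the grip force is fixed at half the most. Time passes only in rows, so rows that do not move let the fingers close. It gives the time, the measured TCP pose, the force and the opening at its end, in the units of the state.
- sense(): the state, without advancing time (a new reading comes with each control period).
- grab_frame(name): name is "scene" or "side" or "wrist"; returns a dict with "image" (384x512x3 uint8, red, green, blue), "mtx" (3x3 intrinsics, pixels), "distortion" ([k1, k2, p1, p2, k3] as OpenCV has them; the pictures are not rectified), "world_to_cam" (4x4, takes a point from world to camera coordinates). Camera axes: x right, y down, z forward; pixel columns grow to the right and rows downward; lengths in m; the calibration is good to about 2 mm. A picture is of the moment at which its call begins. There is no depth.
- hand_in(): hands the job in, once; it reports no verdict.
The state is a dict: "t": time; "joint_pos": joint angles; "qd": joint speeds; "joint_torque": joint torques, N m; "eef_pos": TCP position; "tcp_rot": TCP orientation; "ft_force": force on the tool from outside, world axes, zero at the start; "wrist_torque": the same for the moment, N m; "grip_width": finger opening in m.
Only numpy, scipy, OpenCV 4.12 (cv2) and the standard library are available. Lean on these libraries where they do the work, as an engineer would, in place of code of your own. Each camera call takes 0.05 s, during which the arm holds its last target. There are 200 camera calls.

## Working session

There is one attempt and no reset: what is moved stays moved. The work goes in short steps, Python scripts to look and compute and a tool call to move; the robot and the scene stay as the last step left them, time stands still between calls to the robot, and variables do not carry over. Pictures are saved under pics/ and viewed, about 8 in all and at most 12, crops included, and the job is handed in when it is done.

Besides the shell and the picture viewer there is one more tool, called after "Request:" as a command line: name --argument value ..., lists and objects as JSON in quotes. arm_command: Moves the arm, as the interface text tells. Its arguments: {"type":"object","properties":{"motion":{"type":"array"}},"required":["motion"]}

```bash
mkdir -p pics; python3 - <<'E'
from bench import *
import cv2,numpy as np
s=sense();print({k:np.round(v,3).tolist() for k,v in s.items()})
a=[grab_frame(n) for n in("scene","side")]
for n,f in zip(("scene","side"),a):
    cv2.imwrite(f"pics/{n}0.png",f["image"][:,:,::-1]);print(n,np.round(f["mtx"],1).tolist(),np.round(f["distortion"],3),np.round(f["world_to_cam"],3).tolist())
E
```

```text
{'t': 0.0, 'joint_pos': [0.994, 0.291, -0.154, 1.127, 0.0, 1.432], 'qd': [-0.0, -0.0, -0.001, 0.0, -0.001, 0.001], 'joint_torque': [-0.001, -53.715, 33.137, 0.016, -0.0, 0.0], 'eef_pos': [0.222, 0.475, 0.231], 'tcp_rot': [[0.424, 0.906, -0.001], [0.906, -0.424, -0.001], [-0.001, -0.0, -1.0]], 'ft_force': [0.096, 0.265, 0.292], 'wrist_torque': [0.005, -0.013, -0.052], 'grip_width': 0.085}
scene [[487.6, 0.0, 262.9], [0.0, 487.6, 199.7], [0.0, 0.0, 1.0]] [-0.206  0.     0.     0.     0.   ] [[0.733, 0.68, -0.014, -0.381], [0.371, -0.416, -0.83, -0.106], [-0.57, 0.603, -0.558, 1.733], [0.0, 0.0, 0.0, 1.0]]
side [[397.0, 0.0, 253.9], [0.0, 397.0, 191.9], [0.0, 0.0, 1.0]] [-0.122  0.     0.     0.     0.   ] [[0.814, -0.581, 0.002, -0.418], [-0.379, -0.533, -0.756, 0.287], [0.44, 0.615, -0.654, 0.996], [0.0, 0.0, 0.0, 1.0]]
```

View pics/scene0.png

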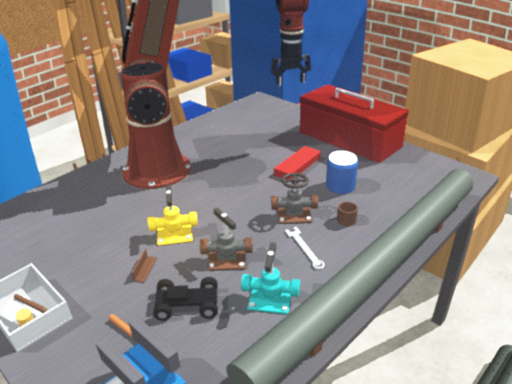

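View pics/side0.png

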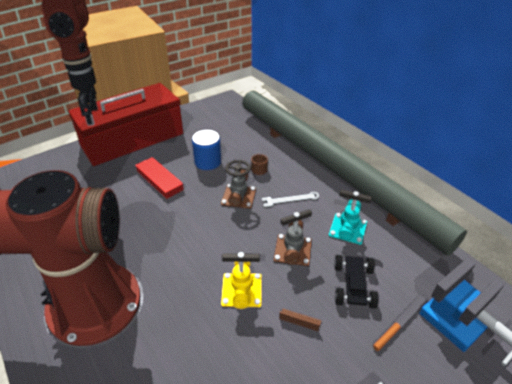

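The target is the grey valve with a brown foot. It is at about (228,245) in scene with its bar at (225,218), and at (293,250) in side with its bar at (296,216). The turquoise and yellow valves are look-alikes. Next I enlarge the bar in both views.

```bash
python3 - <<'E'
import cv2,numpy as np
a=cv2.imread("pics/scene0.png")[200:280,190:265];b=cv2.imread("pics/side0.png")[200:280,262:337]
o=np.hstack([cv2.resize(i,None,fx=5.333,fy=5.333,interpolation=cv2.INTER_CUBIC) for i in(a,b)])
cv2.imwrite("pics/crop0.png",o);print(o.shape)
E
```

```text
(427, 800, 3)
```

View pics/crop0.png

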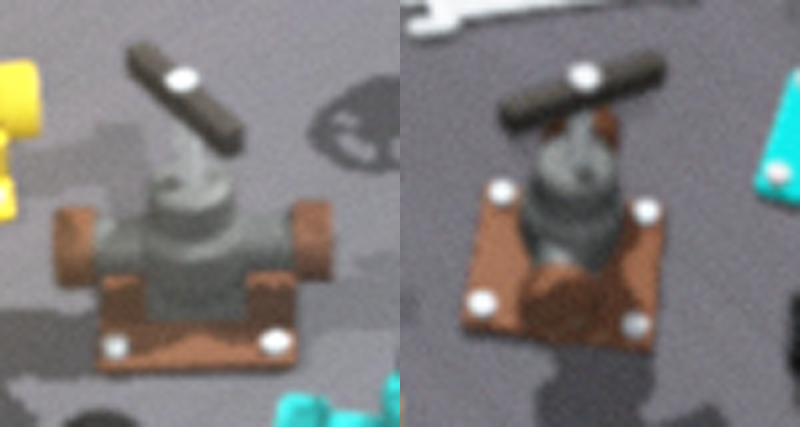

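The crop shows the white cap at the bar's centre: scene (224,215), side (296.7,214). It also shows both bar ends in each view. I cast rays through these next.

```bash
cat > h.py <<'E'
from bench import *
import cv2,numpy as np
def ray(f,p):
    u=cv2.undistortPoints(np.array([[p]],float),f["mtx"],np.array(f["distortion"]))[0,0]
    W=np.array(f["world_to_cam"]);R=W[:3,:3]
    return -R.T@W[:3,3],R.T@np.r_[u,1]
def onz(f,p,z):
    c,d=ray(f,p);return c+d*(z-c[2])/d[2]
def tri(f1,p1,f2,p2):
    c,d=ray(f1,p1);e,g=ray(f2,p2)
    t=np.linalg.lstsq(np.c_[d,-g],e-c,rcond=None)[0]
    a,b=c+d*t[0],e+g*t[1];return (a+b)/2,np.linalg.norm(a-b)
E
python3 - <<'E'
from h import *
f,g=grab_frame("scene"),grab_frame("side")
k=lambda x,y,ox:(ox+x/5.333,200+y/5.333)
print("cap",tri(f,k(182,78,190),g,k(185,75,262)),onz(f,k(182,78,190),.145),onz(g,k(185,75,262),.145))
A=[k(138,54,190),k(235,138,190)];B=[k(262,64,262),k(104,116,262)]
for z in(.138,):
  for h,P in((f,A),(g,B)):
    q=[onz(h,p,z) for p in P];d=q[1]-q[0];print(q,np.linalg.norm(d),np.degrees(np.arctan2(d[1],d[0])))
for p in A:
  for q in B: print(tri(f,p,g,q))
# foot corners (top of plate z=.008)
F=[onz(f,k(x,y,190),.004) for x,y in((98,368),(297,366))];d=F[1]-F[0];print(F,np.linalg.norm(d),np.degrees(np.arctan2(d[1],d[0])))
G=[onz(g,k(x,y,262),.004) for x,y in((62,328),(252,348),(263,208),(87,185))];print(G)
# neighbour wheel, can
print("wheel",onz(f,(294,182),.126),onz(g,(237,167),.126))
E
```

```text
cap (array([ 0.53648271, -0.16027158,  0.14598388]), np.float64(0.00028160842231110436)) [ 0.53552331 -0.15955591  0.145     ] [ 0.53727422 -0.15935881  0.145     ]
[array([ 0.49705252, -0.15368477,  0.138     ]), array([ 0.58207096, -0.16977046,  0.138     ])] 0.08652678838303325 -10.713850410241255
[array([ 0.57891582, -0.17052788,  0.138     ]), array([ 0.49171378, -0.15314098,  0.138     ])] 0.08891850526872232 168.72387848601815
(array([ 0.54696312, -0.19809566,  0.18145185]), np.float64(0.00654039290247577))
(array([ 0.49370412, -0.15088038,  0.13496997]), np.float64(2.33113260443561e-05))
(array([ 0.58053491, -0.16872232,  0.13621724]), np.float64(0.0008272190060069222))
(array([ 0.52619555, -0.11613827,  0.08323231]), np.float64(0.006609953141678893))
[array([ 0.53550379, -0.22900674,  0.004     ]), array([ 0.60786859, -0.16093665,  0.004     ])] 0.09934888274895926 43.24835760152411
[array([ 0.46519878, -0.16186185,  0.004     ]), array([ 0.53701296, -0.22988685,  0.004     ]), array([ 0.60690401, -0.15966533,  0.004     ]), array([ 0.53859455, -0.08939809,  0.004     ])]
wheel [0.5484041  0.10530645 0.126     ] [0.53594022 0.12164894 0.126     ]
```

```bash
cat >> h.py <<'E'
def totool(p):
    s=sense();return np.array(s["tcp_rot"]).T@(np.array(p)-np.array(s["eef_pos"]))*1000
E
python3 - <<'E'
import bench;from h import *
print([n for n in dir(bench) if not n.startswith("__")],getattr(bench,"pinch_z",None),sense().get("pinch_z"))
print(totool([.5367,-.1602,.231]))
E
```

```text
['IKError', 'grab_frame', 'hand_in', 'pinch_z', 'sense'] 0.0187 None
[-4.42282603e+02  5.54053690e+02  2.48354728e-01]
```

Request:
arm_command --motion '[[[-22,27.5,0,0,0,0,85],[-22,27.5,0,0,0,0,85],[-22,27.5,0,0,0,0,85],[-22,27.5,0,0,0,0,85],[-22,27.5,0,0,0,0,85],[-22,27.5,0,0,0,0,85],[-22,27.5,0,0,0,0,85],[-22,27.5,0,0,0,0,85],[-22,27.5,0,0,0,0,85],[-22,27.5,0,0,0,0,85]]]'

```text
t: 1.2
eef_pos: [0.3787, 0.1583, 0.2314]
tcp_rot: [[0.424, 0.906, 0.0], [0.906, -0.424, 0.0], [0.0, 0.0, -1.0]]
ft_force: [1.4, 0.3, 0.8]
grip_width: 0.0852
```

Request:
arm_command --motion '[[[-22,27.5,0,0,0,0,85],[-22,27.5,0,0,0,0,85],[-22,27.5,0,0,0,0,85],[-22,27.5,0,0,0,0,85],[-22,27.5,0,0,0,0,85],[-22,27.5,0,0,0,0,85],[-22,27.5,0,0,0,0,85],[-22,27.5,0,0,0,0,85],[-22,27.5,0,0,0,-7,85],[0,0,0,0,0,-7,85],[0,0,0,0,0,0,85]]]'

```text
t: 2.3
eef_pos: [0.5185, -0.1254, 0.2308]
tcp_rot: [[0.192, 0.981, -0.001], [0.981, -0.192, 0.0], [0.0, -0.001, -1.0]]
ft_force: [-0.5, -0.2, -0.0]
grip_width: 0.0849
```

```bash
python3 - <<'E'
from h import *
s=sense();print(np.round(s["joint_pos"],3),s["eef_pos"],np.round(s["tcp_rot"],3),s["t"],s["ft_force"],s["wrist_torque"])
print(totool([.5367,-.1602,.115]))
f=grab_frame("wrist");cv2.imwrite("pics/w1.png",f["image"][:,:,::-1])
W=np.array(f["world_to_cam"]);
for p in ([.5367,-.1602,.143],[.5808,-.1690,.143],[.4926,-.1514,.143]):
    print(cv2.projectPoints(np.array([p]),cv2.Rodrigues(W[:3,:3])[0],W[:3,3],f["mtx"],np.array(f["distortion"]))[0].ravel())
E
```

```text
[-0.374  0.308 -0.131  1.133  0.    -0.181] [ 0.51851207 -0.1253623   0.23076623] [[ 0.192  0.981 -0.001]
 [ 0.981 -0.192  0.   ]
 [ 0.    -0.001 -1.   ]] 2.3 [-0.52067833 -0.24327989 -0.03398994] [ 0.03165507  0.01359433 -0.04763506]
[-30.72606772  24.6502597  115.73486363]
[214.86142626 221.2927761 ]
[216.67582856 265.95102799]
[212.95216072 171.11847729]
```

View pics/w1.png

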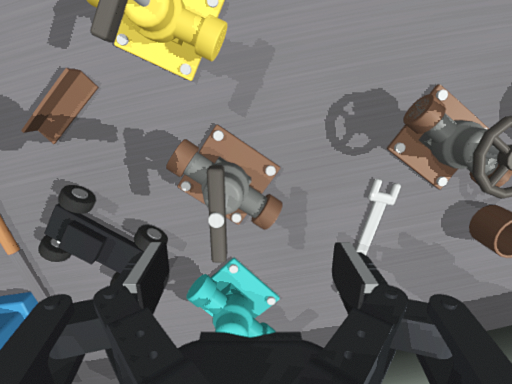

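The wrist view shows the cap at (216,220) and the bar from (217,167) to (219,260). The predictions agree to within 2 px at the cap and about 5 px at the ends. I centre over the bar, descend and close.

Request:
arm_command --motion '[[[-15,12.5,0,0,0,0,60],[-15.5,12,0,0,0,0,60],[0,0,20,0,0,0,60],[0,0,20,0,0,0,60],[0,0,20,0,0,0,60],[0,0,20,0,0,0,60],[0,0,20,0,0,0,60],[0,0,15,0,0,0,50],[0,0,0,0,0,0,50],[0,0,0,0,0,0,50]]]'

```text
t: 3.35
eef_pos: [0.5367, -0.1586, 0.1167]
tcp_rot: [[0.193, 0.981, -0.0], [0.981, -0.193, 0.0], [0.0, -0.0, -1.0]]
ft_force: [-0.2, -0.1, -0.6]
grip_width: 0.0503
```

Request:
arm_command --motion '[[[0,0,0,0,0,0,30],[0,0,0,0,0,0,20],[0,0,0,0,0,0,16],[0,0,0,0,0,0,12],[0,0,0,0,0,0,5],[0,0,0,0,0,0,0],[0,0,0,0,0,0,0],[0,0,0,0,0,0,0],[0,0,0,0,0,0,0]]]'

```text
t: 4.25
eef_pos: [0.5372, -0.1593, 0.117]
tcp_rot: [[0.192, 0.981, 0.001], [0.981, -0.192, -0.0], [0.0, 0.001, -1.0]]
ft_force: [-1.1, 1.4, 6.0]
grip_width: 0.0134
```

```bash
cat >> h.py <<'E'
def st():
    s=sense();R=np.array(s["tcp_rot"]);print("t",round(s["t"],2),"yaw",round(np.degrees(np.arctan2(R[1,0],R[0,0])),2),np.round(s["eef_pos"],4),"F",np.round(s["ft_force"],1),"M",np.round(s["wrist_torque"],3),"tau6",np.round(s["joint_torque"][5],3),"q6",round(s["joint_pos"][5],3),"w",round(s["grip_width"],4))
E
python3 -c "from h import *;st()"
```

```text
t 4.25 yaw 78.91 [ 0.5372 -0.1593  0.117 ] F [-1.1  1.4  6. ] M [0.28  0.259 0.063] tau6 0.026 q6 -0.225 w 0.0134
```

Gripped at 13.4 mm. Now the breaking twist.

Request:
arm_command --motion '[[[0,0,0,0,0,-3,0],[0,0,0,0,0,-4,0],[0,0,0,0,0,-4,0],[0,0,0,0,0,-4,0]]]'

```text
t: 4.65
eef_pos: [0.5371, -0.1589, 0.1171]
tcp_rot: [[-0.071, 0.997, 0.001], [0.997, 0.071, 0.001], [0.0, 0.001, -1.0]]
ft_force: [-1.0, 3.8, 8.0]
grip_width: 0.0133
```

```bash
python3 -c "from h import *;st()"
```

```text
t 4.65 yaw 94.08 [ 0.5371 -0.1589  0.1171] F [-1.   3.8  8. ] M [ 0.939  0.302 -0.207] tau6 0.929 q6 -0.49 w 0.0133
```

Request:
arm_command --motion '[[[0,0,0,0,0,-4,0],[0,0,0,0,0,-4,0],[0,0,0,0,0,-4,0],[0,0,0,0,0,-4,0],[0,0,0,0,0,-4,0],[0,0,0,0,0,-4,0],[0,0,0,0,0,0,0]]]'

```text
t: 5.35
eef_pos: [0.5368, -0.1583, 0.1172]
tcp_rot: [[-0.471, 0.882, 0.001], [0.882, 0.471, 0.002], [0.001, 0.001, -1.0]]
ft_force: [-2.5, 6.0, 11.2]
grip_width: 0.0127
```

```bash
python3 - <<'E'
from h import *
st();f=grab_frame("scene");cv2.imwrite("pics/s2.png",cv2.resize(f["image"][190:290,180:280,::-1],None,fx=5,fy=5))
E
```

```text
t 5.35 yaw 118.08 [ 0.5368 -0.1583  0.1172] F [-2.5  6.  11.2] M [1.349 0.453 0.002] tau6 -0.863 q6 -0.908 w 0.0127
```

View pics/s2.png

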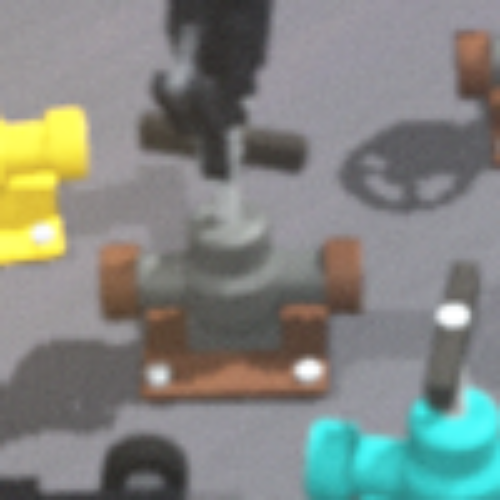

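The crop shows the bar now running from (145,130) to (303,152), so it has turned. I measure its yaw.

```bash
python3 - <<'E'
from h import *
f=grab_frame("scene")
q=[onz(f,(180+x/5,190+y/5),.136) for x,y in((143,132),(303,152))];d=q[1]-q[0];print(q,np.linalg.norm(d),np.degrees(np.arctan2(d[1],d[0])))
st()
E
```

```text
[array([ 0.50162421, -0.18373447,  0.136     ]), array([ 0.57588505, -0.1405013 ,  0.136     ])] 0.08592891811135206 30.207110323692117
t 5.45 yaw 117.95 [ 0.5368 -0.1583  0.1172] F [-2.5  5.6 11. ] M [ 1.385  0.422 -0.008] tau6 -0.065 q6 -0.906 w 0.0128
```

Request:
arm_command --motion '[[[-1,-0.5,0,0,0,-4,0],[0,0,0,0,0,-4,0],[0,0,0,0,0,-4,0],[0,0,0,0,0,-4,0],[0,0,0,0,0,-4,0],[0,0,0,0,0,-4,0],[0,0,0,0,0,-4,0],[0,0,0,0,0,-4,0],[0,0,0,0,0,-4,0],[0,0,0,0,0,-4,0],[0,0,0,0,0,0,0],[0,0,0,0,0,0,0]]]'

```text
t: 6.65
eef_pos: [0.5361, -0.1578, 0.1171]
tcp_rot: [[-0.927, 0.375, -0.001], [0.375, 0.927, 0.005], [0.002, 0.004, -1.0]]
ft_force: [-5.5, 11.4, 15.3]
grip_width: 0.013
```

```bash
python3 -c "from h import *;st()"
```

```text
t 6.65 yaw 158.0 [ 0.5361 -0.1578  0.1171] F [-5.5 11.4 15.3] M [2.771 1.161 0.05 ] tau6 -0.07 q6 -1.606 w 0.013
```

Request:
arm_command --motion '[[[0,0,0,0,0,-2,0],[0,0,0,0,0,-2,0],[0,0,0,0,0,-2,0],[0,0,0,0,0,0,0]]]'

```text
t: 7.05
eef_pos: [0.5359, -0.1578, 0.1171]
tcp_rot: [[-0.962, 0.275, -0.001], [0.275, 0.962, 0.005], [0.002, 0.004, -1.0]]
ft_force: [-5.7, 12.4, 17.5]
grip_width: 0.0134
```

```bash
python3 -c "from h import *;st()"
```

```text
t 7.05 yaw 164.05 [ 0.5359 -0.1578  0.1171] F [-5.7 12.4 17.5] M [2.844 1.26  0.04 ] tau6 -0.422 q6 -1.712 w 0.0134
```

Mz is the free-running 0.03–0.05 N·m. The side load is building from a small offset, so I relieve it and then go in small steps.

Request:
arm_command --motion '[[[0.9,1.3,-1,0,0,0,0],[0,0,0,0,0,-2,0],[0,0,0,0,0,-2,0],[0,0,0,0,0,0,0]]]'

```text
t: 7.45
eef_pos: [0.5356, -0.1574, 0.1173]
tcp_rot: [[-0.978, 0.208, -0.001], [0.208, 0.978, 0.003], [0.002, 0.002, -1.0]]
ft_force: [-1.2, 6.2, 4.0]
grip_width: 0.0128
```

```bash
python3 -c "from h import *;st()"
```

```text
t 7.45 yaw 168.01 [ 0.5356 -0.1574  0.1173] F [-1.2  6.2  4. ] M [1.483 0.444 0.05 ] tau6 -0.41 q6 -1.78 w 0.0128
```

Request:
arm_command --motion '[[[0,0,0,0,0,-2,0],[0,0,0,0,0,-2,0],[0,0,0,0,0,0,0]]]'

```text
t: 7.75
eef_pos: [0.5355, -0.1574, 0.1172]
tcp_rot: [[-0.99, 0.139, -0.001], [0.139, 0.99, 0.003], [0.002, 0.003, -1.0]]
ft_force: [-2.7, 6.2, 4.4]
grip_width: 0.013
```

```bash
python3 -c "from h import *;st()"
```

```text
t 7.75 yaw 172.01 [ 0.5355 -0.1574  0.1172] F [-2.7  6.2  4.4] M [ 1.606  0.51  -0.008] tau6 -0.41 q6 -1.849 w 0.013
```

Request:
arm_command --motion '[[[0,0,0,0,0,-1.5,0],[0,0,0,0,0,-1.5,0],[0,0,0,0,0,0,0]]]'

```text
t: 8.05
eef_pos: [0.5354, -0.1574, 0.1173]
tcp_rot: [[-0.996, 0.087, -0.001], [0.087, 0.996, 0.003], [0.002, 0.003, -1.0]]
ft_force: [-2.5, 5.8, 4.8]
grip_width: 0.0126
```

```bash
python3 -c "from h import *;st()"
```

```text
t 8.05 yaw 174.99 [ 0.5354 -0.1574  0.1173] F [-2.5  5.8  4.8] M [1.52  0.672 0.044] tau6 -0.3 q6 -1.902 w 0.0126
```

Request:
arm_command --motion '[[[0,0,0,0,0,-1,0],[0,0,0,0,0,-1,0],[0,0,0,0,0,0,0]]]'

```text
t: 8.35
eef_pos: [0.5354, -0.1574, 0.1173]
tcp_rot: [[-0.999, 0.053, -0.001], [0.053, 0.999, 0.003], [0.002, 0.003, -1.0]]
ft_force: [-2.9, 6.5, 4.6]
grip_width: 0.0131
```

```bash
python3 -c "from h import *;st()"
```

```text
t 8.35 yaw 176.98 [ 0.5354 -0.1574  0.1173] F [-2.9  6.5  4.6] M [1.542 0.642 0.026] tau6 -0.189 q6 -1.936 w 0.0131
```

Request:
arm_command --motion '[[[0,0,0,0,0,-0.8,0],[0,0,0,0,0,-0.7,0],[0,0,0,0,0,0,0]]]'

```text
t: 8.65
eef_pos: [0.5354, -0.1574, 0.1173]
tcp_rot: [[-1.0, 0.027, -0.001], [0.027, 1.0, 0.003], [0.002, 0.003, -1.0]]
ft_force: [-3.2, 5.7, 5.2]
grip_width: 0.0133
```

```bash
python3 -c "from h import *;st()"
```

```text
t 8.65 yaw 178.47 [ 0.5354 -0.1574  0.1173] F [-3.2  5.7  5.2] M [1.506 0.647 0.026] tau6 -0.125 q6 -1.962 w 0.0133
```

Request:
arm_command --motion '[[[0,0,0,0,0,-0.8,0],[0,0,0,0,0,-0.7,0],[0,0,0,0,0,0,0]]]'

```text
t: 8.95
eef_pos: [0.5353, -0.1574, 0.1173]
tcp_rot: [[-1.0, 0.001, -0.002], [0.001, 1.0, 0.003], [0.002, 0.003, -1.0]]
ft_force: [-3.4, 6.1, 4.4]
grip_width: 0.0131
```

```bash
python3 -c "from h import *;st()"
```

```text
t 8.95 yaw 179.97 [ 0.5353 -0.1574  0.1173] F [-3.4  6.1  4.4] M [ 1.548  0.685 -0.005] tau6 -0.125 q6 -1.988 w 0.0131
```

Request:
arm_command --motion '[[[0,0,0,0,0,-0.8,0],[0,0,0,0,0,-0.7,0],[0,0,0,0,0,0,0]]]'

```text
t: 9.25
eef_pos: [0.5353, -0.1574, 0.1173]
tcp_rot: [[-1.0, -0.026, -0.002], [-0.026, 1.0, 0.003], [0.002, 0.003, -1.0]]
ft_force: [-3.2, 6.3, 5.4]
grip_width: 0.0131
```

```bash
python3 -c "from h import *;st()"
```

```text
t 9.25 yaw -178.53 [ 0.5353 -0.1574  0.1173] F [-3.2  6.3  5.4] M [ 1.567  0.75  -0.029] tau6 -0.125 q6 -2.015 w 0.0131
```

Request:
arm_command --motion '[[[0,0,0,0,0,-0.8,0],[0,0,0,0,0,-0.7,0],[0,0,0,0,0,0,0]]]'

```text
t: 9.55
eef_pos: [0.5353, -0.1574, 0.1173]
tcp_rot: [[-0.999, -0.052, -0.002], [-0.052, 0.999, 0.003], [0.002, 0.003, -1.0]]
ft_force: [-2.9, 6.4, 5.2]
grip_width: 0.0131
```

```bash
python3 -c "from h import *;st()"
```

```text
t 9.55 yaw -177.04 [ 0.5353 -0.1574  0.1173] F [-2.9  6.4  5.2] M [ 1.55   0.873 -0.05 ] tau6 -0.178 q6 -2.041 w 0.0131
```

Request:
arm_command --motion '[[[0,0,0,0,0,-0.8,0],[0,0,0,0,0,-0.7,0],[0,0,0,0,0,0,0]]]'

```text
t: 9.85
eef_pos: [0.5352, -0.1574, 0.1173]
tcp_rot: [[-0.997, -0.078, -0.002], [-0.078, 0.997, 0.003], [0.002, 0.003, -1.0]]
ft_force: [-3.2, 6.1, 5.2]
grip_width: 0.0127
```

```bash
python3 -c "from h import *;st()"
```

```text
t 9.85 yaw -175.55 [ 0.5352 -0.1574  0.1173] F [-3.2  6.1  5.2] M [ 1.521  0.895 -0.194] tau6 -0.326 q6 -2.067 w 0.0127
```

Request:
arm_command --motion '[[[0,0,0,0,0,-0.8,0],[0,0,0,0,0,0,0]]]'

```text
t: 10.05
eef_pos: [0.5352, -0.1574, 0.1173]
tcp_rot: [[-0.996, -0.091, -0.002], [-0.091, 0.996, 0.003], [0.002, 0.003, -1.0]]
ft_force: [-3.6, 7.0, 6.9]
grip_width: 0.0127
```

```bash
python3 - <<'E'
from h import *
st();f,g=grab_frame("scene"),grab_frame("side")
o=np.hstack([cv2.resize(i[:,:,::-1],None,fx=5,fy=5,interpolation=cv2.INTER_CUBIC) for i in(f["image"][195:275,190:270],g["image"][190:270,260:340])])
cv2.imwrite("pics/stop.png",o)
E
```

```text
t 10.05 yaw -174.76 [ 0.5352 -0.1574  0.1173] F [-3.6  7.   6.9] M [ 1.478  0.962 -0.243] tau6 -0.424 q6 -2.08 w 0.0127
```

View pics/stop.png

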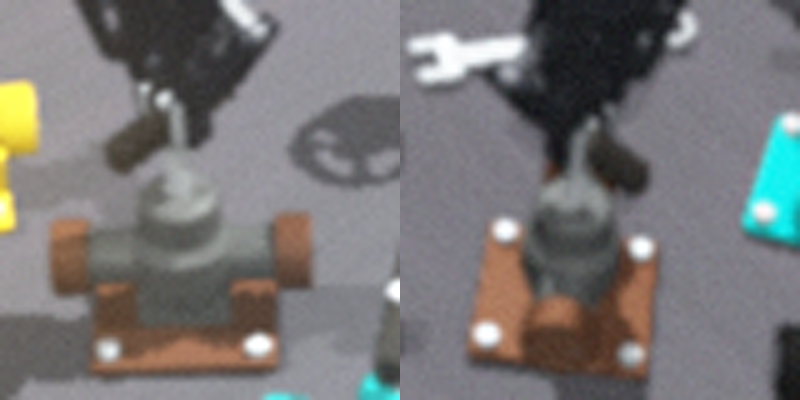

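The bar end facing the cameras is visible at crop (120,155) in scene and (632,178) in side. I compute its angle.

```bash
python3 - <<'E'
from h import *
st();f,g=grab_frame("scene"),grab_frame("side")
p=(190+120/5,195+156/5);q=(260+232/5,190+176/5)
P,e=tri(f,p,g,q);print(P,e)
for P in(P,onz(f,p,.134),onz(g,q,.134)):
  for c in ([.5365,-.16],):
    d=P[:2]-c;print(P,np.linalg.norm(d),np.degrees(np.arctan2(d[1],d[0]))+180)
E
```

```text
t 10.15 yaw -174.78 [ 0.5351 -0.1574  0.1173] F [-3.9  5.3  5.4] M [ 1.498  0.945 -0.266] tau6 -0.275 q6 -2.08 w 0.013
[ 0.53924153 -0.19831422  0.13272831] 0.0027215756749384592
[ 0.53924153 -0.19831422  0.13272831] 0.03841217698572917 94.09276561196766
[ 0.54130541 -0.20117534  0.134     ] 0.041454804912601416 96.65665238930686
[ 0.5390159  -0.19754282  0.134     ] 0.037627023250175744 93.83390022317043
```

Request:
arm_command --motion '[[[0,0,0,0,0,-1,0],[0,0,0,0,0,0,0]]]'

```text
t: 10.45
eef_pos: [0.5351, -0.1574, 0.1173]
tcp_rot: [[-0.994, -0.109, -0.002], [-0.109, 0.994, 0.003], [0.002, 0.003, -1.0]]
ft_force: [-3.9, 6.6, 7.0]
grip_width: 0.0131
```

```bash
python3 -c "from h import *;st()"
```

```text
t 10.45 yaw -173.76 [ 0.5351 -0.1574  0.1173] F [-3.9  6.6  7. ] M [ 1.464  1.002 -0.386] tau6 -0.584 q6 -2.098 w 0.0131
```

0.39 N·m and rising at about 0.1 N·m per degree, 107° from the start. This is the open stop. I back off about 46°.

Request:
arm_command --motion '[[[0,0,0,0,0,4,0],[0,0,0,0,0,4,0],[0,0,0,0,0,4,0],[0,0,0,0,0,4,0],[0,0,0,0,0,4,0],[0,0,0,0,0,4,0],[0,0,0,0,0,4,0],[0,0,0,0,0,4,0],[0,0,0,0,0,5,0],[0,0,0,0,0,5,0],[0,0,0,0,0,4,0],[0,0,0,0,0,0,0]]]'

```text
t: 11.65
eef_pos: [0.5363, -0.1578, 0.1173]
tcp_rot: [[-0.768, 0.641, 0.0], [0.641, 0.768, 0.002], [0.001, 0.002, -1.0]]
ft_force: [-0.1, 4.7, 0.9]
grip_width: 0.013
```

Request:
arm_command --motion '[[[0,0,0,0,0,0,20],[0,0,0,0,0,0,30],[0,0,0,0,0,0,40],[0,0,0,0,0,0,50],[0,0,0,0,0,0,60],[0,0,0,0,0,0,60],[0,0,0,0,0,0,60]]]'

```text
t: 12.35
eef_pos: [0.5363, -0.1589, 0.1173]
tcp_rot: [[-0.768, 0.64, 0.0], [0.64, 0.768, -0.0], [-0.0, -0.0, -1.0]]
ft_force: [0.3, -0.2, -0.1]
grip_width: 0.06
```

```bash
python3 -c "from h import *;st()"
```

```text
t 12.35 yaw 140.22 [ 0.5363 -0.1589  0.1173] F [ 0.3 -0.2 -0.1] M [0.011 0.003 0.029] tau6 -0.002 q6 -1.295 w 0.06
```

Request:
arm_command --motion '[[[0,0,-10,0,0,0,60],[0,0,-20,0,0,0,60],[0,0,-20,0,0,0,60],[0,0,-20,0,0,0,60],[0,0,-25,0,0,0,60],[0,0,-25,0,0,0,60],[0,0,-20,0,0,0,60],[0,0,0,0,0,0,60],[0,0,0,0,0,0,60]]]'

```text
t: 13.25
eef_pos: [0.5364, -0.159, 0.2578]
tcp_rot: [[-0.768, 0.64, 0.001], [0.64, 0.768, -0.0], [-0.001, 0.0, -1.0]]
ft_force: [-0.1, 0.3, -0.8]
grip_width: 0.0597
```

```bash
python3 - <<'E'
from h import *
st();f,g=grab_frame("scene"),grab_frame("side")
o=np.hstack([cv2.resize(i[:,:,::-1],None,fx=5,fy=5,interpolation=cv2.INTER_CUBIC) for i in(f["image"][195:275,190:270],g["image"][190:270,260:340])])
cv2.imwrite("pics/end.png",o)
E
```

```text
t 13.25 yaw 140.21 [ 0.5364 -0.159   0.2578] F [-0.1  0.3 -0.8] M [-0.06   0.005 -0.026] tau6 -0.0 q6 -1.295 w 0.0597
```

View pics/end.png

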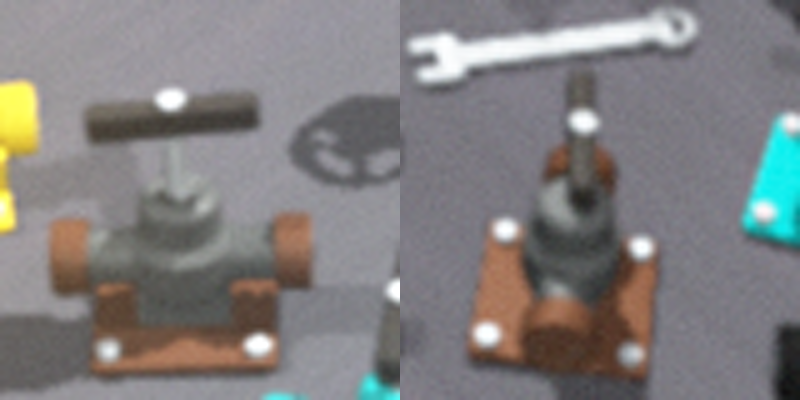

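The bar now lies nearly along the pipe: scene crop (87,120) to (258,108), and almost end-on in side. That matches about 50° world yaw, or about 95° in the valve frame. The allowed range is 69° to 117°. The gripper is clear.

```bash
python3 - <<'E'
from h import *
f=grab_frame("scene")
q=[onz(f,(190+x/5,195+y/5),.136) for x,y in((87,120),(258,112))];d=q[1]-q[0];print(np.linalg.norm(d),np.degrees(np.arctan2(d[1],d[0])))
print(hand_in())
E
```

```text
0.08816425058548213 46.48506800206671
the job is handed in; nothing more can be done
None
```

The valve is loose, was turned up to its open stop, and is backed off about an eighth of a turn. I let go and handed it in at about 13 s; no verdict was reported.

- **Breaking loose:** I pinched the bar at its middle and twisted it anticlockwise. It had turned about 40° when I checked it in the camera.
- **Stop:** The free-running torque was about 0.03–0.05 N·m. It rose to 0.39 N·m about 107° from the start, well below the 1 N·m limit, so I stopped there. I took this as the stop because it fits the expected range, and the camera put the bar at 94–97° against the tool's 95–96°.
- **Back-off:** I turned it back 46° and opened the gripper. The arm then lifted about 140 mm clear, with the wrist force reading close to zero.
- **Final angle:** The bar stands at about 50° by the tool and 46° by the camera, so the two differ by about 4°. That is roughly 91–95° in the valve frame, inside the allowed 69–117°.

A small centring error of about 1–2 mm built up a side load of roughly 14 N, plus 17 N along the tool axis, partway through. I corrected it and the loads dropped. The gripper only ever touched the bar. I did not measure the loose items or the handwheel again at the end.

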